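Open a raw-water strainer and scrub its bowl

TASK

Unscrew the cap of the raw-water strainer that is bolted to the bench, turning it anticlockwise hand over hand until the thread lets go, and set it down in the free part of the steel tray, skirt down. Then take the bottle brush out of its tin, scrub the strainer's bowl with at least two full up-and-down strokes that reach the bottom, and stand the brush back upright in its tin. Set things down rather than dropping them, and leave the basket, the tools and the other parts on the bench where they are.

Things in the scene. Friction and masses are not known exactly. Their poses are not given: they have to be found in the camera images.
- strainer: Boat engine raw-water strainer, fixed: 130 x 130 x 15 mm board bolted to the bench, black round base 94 mm across, hose tails along its +y and -y (ends 80 mm from the axis, 31 mm up), upright clear bowl of inner diameter 59, outer 66 mm, open at the top, 150 mm above the bench. Origin on the bowl's axis at bench height, z up.
- bowl_rim (a point): Centre of the bowl's mouth, at the rim's height, 150 mm above the bench. Around the bowl's top 25 mm is a right-hand thread (two starts, lead 16 mm per turn, crests 77 mm across).
- bowl_floor (a point): Centre of the bowl's inner floor, 108 mm under the rim (42 mm above the bench).
- cap: Grey plastic screw cap, 88 mm across, 62 mm tall, 0.16 kg. Origin on its axis at the skirt's underside, z up. Skirt 0 to 22 mm, flat disc to 30 mm, hexagonal hand grip from 30 to 62 mm, 46 mm across flats (53 over corners, flats 26.6 wide); one pair of flats faces along its +x and -x. At the start it is screwed on lightly, origin 22 mm under the rim, axes as the strainer's within 0.1 rad.
- cap_grip (a point): On the cap's axis, 52 mm above its origin: where to grip the hexagon. The cap comes off anticlockwise seen from above (yaw grows), rises 16 mm per turn with 2 mm of play, turns easily and stays where it is left. It cannot be pulled off until turned about 220 degrees from the start; then it lifts freely and is clear of the bowl after another 15 mm.
- tray: Fixed steel tray, 170 mm (its x) by 240 mm (its y), walls 3 mm thick and 24 mm high, inner floor 3 mm above the bench. Origin under its centre. Its +y end holds the strainer basket, its -y end is free.
- tray_free (a point): On the tray's inner floor, the middle of the free part (50 mm from the tray's centre towards its -y); the cap fits here with 20 mm and more to spare on every side.
- tin: Loose open steel tin, 0.35 kg, inner diameter 63 mm, outer diameter 70 mm, rim 85 mm above its underside, inner floor 3 mm above the underside. Origin at the centre of the underside, z up.
- brush: Bottle brush, 180 mm long, 0.10 kg, standing upright on its flat bristle end in the tin. Origin at the centre of the bristle end, z along the brush towards the handle. White nylon bristles 55 mm across from 0 to 70 mm (soft: the firm core is 44 mm across), thin steel stem to 105 mm, round wooden handle 21 mm thick from 105 to 180 mm.
- brush_tip (a point): Centre of the brush's bristle end (same point as its origin).
- brush_grip (a point): On the brush's axis in the handle, 146 mm above the bristle end: where to pinch it.
- basket: Perforated steel strainer basket, upright cylinder 58 mm across and 68 mm tall, loose, standing in the tray near its +y end. Origin at the centre of its underside. Leave it.
- wrench: Combination spanner, 150 mm long, lying flat between the robot and the strainer. Origin near its middle. Leave it.
- hose_clamp: Steel hose clamp, a ring 57 mm across and 12 mm high with a screw housing, lying flat. Origin at its centre. Leave it.
- oil_filter: White spin-on oil filter, upright, 70 mm across, 82 mm tall. Origin at the centre of its underside. Leave it.
- gear_oil: Grey gear-oil bottle with a pointed spout, upright, 66 mm across, 190 mm tall. Origin at the centre of its underside. Leave it.
- screwdriver: Screwdriver, 200 mm long, lying flat. Leave it.
- grease_tub: White tub with a grey lid, upright, 90 mm across, 75 mm tall. Origin at the centre of its underside. Leave it.
There are look-alikes about, which are no part of the job. What is shaped like the brush but orange or yellow is not meant.

How it is judged (in metres and radians):
On the way, in this order (a step that is already met when the one before it is completed fails the run):
1. the cap has been turned about a quarter turn, still on its thread (horizontal distance between cap and bowl_rim below 0.006 m and angle between cap's own z axis and vertical below 0.15 rad and z of cap in the frame of bowl_rim between -0.021 and -0.013 m and angle between the x axis of cap and the x axis of strainer, either way round above 1.2 rad), for 0.05 s.
2. the cap has been turned about half a turn, still on its thread and risen with it (horizontal distance between cap and bowl_rim below 0.006 m and angle between cap's own z axis and vertical below 0.15 rad and z of cap in the frame of bowl_rim between -0.017 and -0.008 m and angle between the x axis of cap and the x axis of strainer, either way round below 0.5 rad), for 0.05 s.
3. the cap stands in the tray, skirt down, let go (x of cap in the frame of tray between -0.085 and 0.085 m and y of cap in the frame of tray between -0.12 and 0.12 m and z of cap in the frame of tray below 0.01 m and angle between cap's own z axis and vertical below 0.1 rad and contact force between the fingers and cap below 0.1 N and linear speed of cap below 0.03 m/s), for 0.2 s.
4. the brush has gone down to the bottom of the bowl (bristle end within 20 mm of the floor) (horizontal distance between brush_tip and bowl_floor below 0.025 m and z of brush_tip in the frame of bowl_floor below 0.02 m), for 0.02 s.
5. the brush has been drawn up (bristle end more than 50 mm above the bowl's floor) (horizontal distance between brush_tip and bowl_floor below 0.025 m and z of brush_tip in the frame of bowl_floor above 0.05 m), for 0.02 s.
6. the brush has gone down to the bottom a second time (all of step 4), for 0.02 s.
7. the brush has been drawn up again (all of step 5), for 0.02 s.
At the end, for the whole second after the job is handed in: The cap rests flat in the tray, skirt down (tilt under 0.1 rad, its underside within 7 mm of the tray's inner floor), the brush stands in the tin bristles down (tilt under 0.3 rad, bristle end within 17 mm of the tin's inner floor and 25 mm of its axis), the tin stands upright, and all are at rest (x of cap in the frame of tray between -0.085 and 0.085 m and y of cap in the frame of tray between -0.12 and 0.12 m and z of cap in the frame of tray below 0.01 m and angle between each of cap, tin's own z axis and vertical below 0.1 rad and linear speed of each of cap, brush below 0.03 m/s and horizontal distance between brush_tip and tin below 0.025 m and z of brush_tip in the frame of tin below 0.02 m and angle between brush's own z axis and vertical below 0.3 rad); the robot touches nothing.
It fails at once if the cap or the brush dropped from more than about 40 mm ((linear speed of cap above 0.9 m/s and contact force between the fingers and cap below 0.1 N) or (linear speed of brush above 0.9 m/s and contact force between the fingers and brush below 0.1 N)).
It fails at once if the tin knocked over (angle between tin's own z axis and vertical above 0.6 rad).
It fails at once if the basket in the tray moved by more than 40 mm (distance of basket from where it was at the start of the episode above 0.04 m).
It fails at once if one of the other parts and tools on the bench moved by more than 40 mm (distance of any of wrench, hose_clamp, oil_filter, gear_oil, screwdriver, grease_tub from where it was at the start of the episode above 0.04 m).
It also fails if it takes over 72 s, if anything falls off the work surface, if the arm or the gripper's body presses on something with over 40 N, if the wrist force passes 120 N, or if a joint passes its speed limit or range.

ROBOT

A 6-joint arm with a two-finger parallel gripper is mounted at the origin on the work surface. World frame = base frame: x ahead of the robot, y to its left, z up, the work surface at z = 0. Lengths are in m, angles in degrees, forces in N, time in s.
With the tool pointing down it reaches from about 0.375 to 0.9 m from the base axis. Payload 3.1 kg.
Tool frame: the origin (TCP) lies between the finger pads; the fingertips stand 11 mm ahead of it and the grasp point (between the pads) lies 8 mm behind it; z points along the fingers, y is the line along which they close (so a half turn about z gives the same grasp; the last joint's range is limited). The gripper opens to 87 mm and grips with 3 to 60 N. Pads are 19 mm wide; open, the fingers measure 117 mm over their backs; the gripper's body (75 mm by 190 mm) begins 51 mm behind the grasp point.
Start: joints at [-74.112, 30.224, 82.088, -0, 67.689, -10.227], TCP at [0.275, -0.561, 0.213] pointing down, gripper open.
Joint ranges: [-176.69, 176.69], [-43.24, 126.21], [12.49, 139.97], [-82, 262], [0, 151.66], [-163.58, 163.58]. Speed limits (degrees/s): [159.86, 159.86, 180, 180, 180, 180].

INTERFACE

Orientations are given as a 3x3 rotation matrix whose columns are the frame's x, y, z axes.
In Python, from rig import bot gives the robot as it stands.
- The arm moves only by the tool apply_moves, never from a script. Its argument "steps" is a list that holds one entry, the list of rows, each a list of 7 numbers: the shift along the tool's x, y, z in cm, then the turn, a rotation vector about the tool's x, y, z in degrees, then the gripper command: -1 is shut, 1 is fully open, values between are in proportion. In form: [[[dx, dy, dz, rx, ry, rz, jaw], ...]]. A call has 1 to 20 rows; each row is the pose to reach, as a shift and turn from the pose commanded when the call began, along the tool's axes at that moment; what a row does not reach only later rows make up. A row lasts 1/8 s, in which the tool goes at most 62.5 mm and 10.7 degrees, less where a joint would pass 70% of its speed; a pose out of reach is approached as far as the arm can. A call with a gripper value outside its range is refused whole. The fingers move at their own pace and stop on an object; the grip force is fixed at half the most. Time passes only in rows, so rows that repeat a pose let the fingers close. It gives the time, the measured TCP pose, the force, the opening and the grip force at its end, in the units of the state.
- bot.read_state(): the state, without advancing time (a new reading comes with each control period).
- bot.capture(name): name is "scene" or "side" or "wrist"; returns the picture (384x512x3 uint8, blue, green, red); there is no depth.
- bot.camera_model(name): a dict with "intrinsics" (3x3 intrinsics, pixels), "R" (3x3) and "t" (3): a world point X has camera coordinates R X + t. Camera axes: x right, y down, z forward; pixel columns grow to the right and rows downward; lengths in m; the calibration is good to about 2 mm. A picture is of the moment at which its call begins: read the wrist's pose just before it. camera_model takes no time and is no camera call; for the wrist camera it gives the pose at the moment of the call.
- bot.hand_in(): hands the job in; it is judged then, once.
The state is a dict: "time_s": time; "joint_positions": joint angles; "qvel": joint speeds; "tau": joint torques, N m; "position": TCP position; "tcp_rot": TCP orientation; "force": force on the tool from outside, world axes, zero at the start; "moment": the same for the moment, N m; "opening": opening from 0.0 (shut) to 1.0 (fully open); "grasp_force": force on a finger pad.
Only numpy, scipy, OpenCV 4.12 (cv2) and the standard library are available. Lean on these libraries where they do the work, as an engineer would, in place of code of your own. Each camera call takes 0.05 s, during which the arm holds its last target. There are 200 camera calls.

## Working session

There is one attempt and no reset: what is moved stays moved. The work goes in short steps, Python scripts to look and compute and a tool call to move; the robot and the scene stay as the last step left them, time stands still between calls to the robot, and variables do not carry over. Pictures are saved under pics/ and viewed, at most 10 in all, crops included, and the job is handed in when it is done.

Besides the shell and the picture viewer there is one more tool, called after "Request:" by a JSON object that holds its "op" and its "data", one argument or row to a line. apply_moves: Moves the arm, as the interface text tells. Its arguments: {"type":"object","properties":{"steps":{"type":"array","items":{"type":"array","items":{"type":"array","items":{"type":"number"}}}}},"required":["steps"]}

```bash
mkdir -p pics; ls; python3 - <<'E'
from rig import bot
import cv2,numpy as np
for n in("scene","side"):
    cv2.imwrite(f"pics/{n}0.png",bot.capture(n)); m=bot.camera_model(n); print(n,np.round(m["intrinsics"],1).tolist(),np.round(-m["R"].T@m["t"],3),np.round(m["R"],2).tolist())
s=bot.read_state();print(s)
E
```

```text
pics
scene [[379.6, 0.0, 253.7], [0.0, 379.6, 188.8], [0.0, 0.0, 1.0]] [ 1.407 -0.17   0.814] [[0.11, 0.99, 0.02], [0.6, -0.05, -0.8], [-0.79, 0.1, -0.6]]
side [[445.6, 0.0, 258.6], [0.0, 445.6, 198.9], [0.0, 0.0, 1.0]] [0.361 0.837 1.02 ] [[-0.99, -0.17, -0.0], [-0.11, 0.69, -0.72], [0.12, -0.71, -0.7]]
{'time_s': 0.1, 'joint_positions': array([-7.41131075e+01,  3.02737748e+01,  8.21480063e+01, -1.52390471e-04,
        6.76891076e+01, -1.02283654e+01]), 'qvel': array([ 0.05137869, -0.14216358, -0.1843057 ,  0.14538775, -0.03357162,
        0.03610875]), 'tau': array([-2.16832127e-04, -4.40986454e+01, -1.77151465e+01,  6.35385141e-02,
        5.33607882e-02, -3.64911932e-05]), 'position': array([ 0.27494172, -0.56053649,  0.21247382]), 'tcp_rot': array([[ 8.97910034e-01,  4.40178701e-01, -5.32153808e-04],
       [ 4.40178890e-01, -8.97908170e-01,  1.86077495e-03],
       [ 3.41248248e-04, -1.90505137e-03, -9.99998127e-01]]), 'force': array([-0.22340183, -0.55245166, -0.44660952]), 'moment': array([-0.03040419, -0.02490359, -0.02584584]), 'grasp_force': 0.0, 'opening': 0.9989048548439332}
```

View pics/scene0.png

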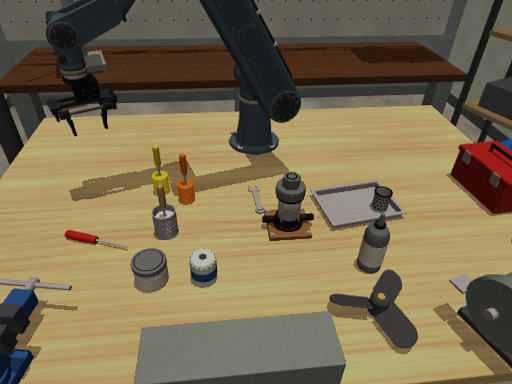

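View pics/side0.png

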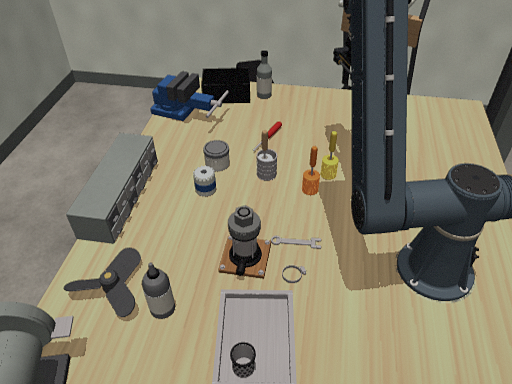

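The scene view shows the strainer cap's top at about (292,176), the wooden-handled brush at (161,187) in the tin at (165,222), and the tray at (357,204) with the basket at its right end. In the side view they are at (244,211), (265,132), (266,165) and (257,345).

```bash
cat >h.py <<'E'
from rig import bot
import cv2,numpy as np
def ray(n,uv,m=None):
    m=m or bot.camera_model(n); d=m["R"].T@np.linalg.inv(m["intrinsics"])@np.array([*uv,1.]); return -m["R"].T@m["t"],d
def plane(n,uv,z,m=None):
    c,d=ray(n,uv,m); return c+d*(z-c[2])/d[2]
def tri(a,b):
    A=[];B=[]
    c1,d1=ray("scene",a);c2,d2=ray("side",b)
    s=np.linalg.lstsq(np.c_[d1,-d2],c2-c1,rcond=None)[0]
    p,q=c1+s[0]*d1,c2+s[1]*d2; return (p+q)/2,np.linalg.norm(p-q)
E
python3 - <<'E'
from h import *
np.set_printoptions(precision=4,suppress=True)
print("cap",tri((292,176),(244,211)),plane("scene",(292,176),.19),plane("side",(244,211),.19))
print("brush",tri((161,187),(265,132)),plane("scene",(161,187),.183),plane("side",(265,132),.183))
print("tinrim",plane("scene",(165,213),.085),plane("side",(266,155),.085))
for uv in((312,190),(382,183),(402,213),(328,224)):print("tray",plane("scene",uv,.024))
for uv in((222,291),(294,291)):print("trayside",plane("side",uv,.024))
for n,l in(("scene",((270,216),(311,216),(310,237),(269,237))),("side",((229,236),(270,241),(264,275),(219,271)))):
  for uv in l:print("board",n,plane(n,uv,.015))
s=cv2.imread("pics/scene0.png")[150:260,240:420];t=cv2.imread("pics/side0.png")[190:384,190:330]
cv2.imwrite("pics/c1.png",np.hstack([cv2.resize(s,(440,270)),cv2.resize(t,(360,500))[:270]]))
a=cv2.resize(s,None,fx=3,fy=3,interpolation=2);b=cv2.resize(t,None,fx=1.8,fy=1.8,interpolation=2)
c=np.zeros((350,800,3),np.uint8);c[:330,:540]=a;c[:349,540:792]=b[:349,:252];cv2.imwrite("pics/c1.png",c)
E
```

```text
cap (array([0.5335, 0.047 , 0.1902]), np.float64(0.003136566775491873)) [0.5352 0.0478 0.19  ] [0.5328 0.045  0.19  ]
brush (array([ 0.5362, -0.3236,  0.1772]), np.float64(0.0036290231657489865)) [ 0.5467 -0.3208  0.183 ] [ 0.5345 -0.3183  0.183 ]
tinrim [ 0.5423 -0.3222  0.085 ] [ 0.5313 -0.3248  0.085 ]
tray [0.3921 0.1589 0.024 ]
tray [0.3733 0.4181 0.024 ]
tray [0.5377 0.4205 0.024 ]
tray [0.5673 0.168  0.024 ]
trayside [0.569  0.1865 0.024 ]
trayside [0.3811 0.1551 0.024 ]
board scene [ 0.5039 -0.0036  0.015 ]
board scene [0.5157 0.1274 0.015 ]
board scene [0.6094 0.1024 0.015 ]
board scene [ 0.5981 -0.0203  0.015 ]
board side [ 0.5937 -0.0124  0.015 ]
board side [ 0.4702 -0.0132  0.015 ]
board side [0.4685 0.1107 0.015 ]
board side [0.5938 0.1178 0.015 ]
```

View pics/c1.png

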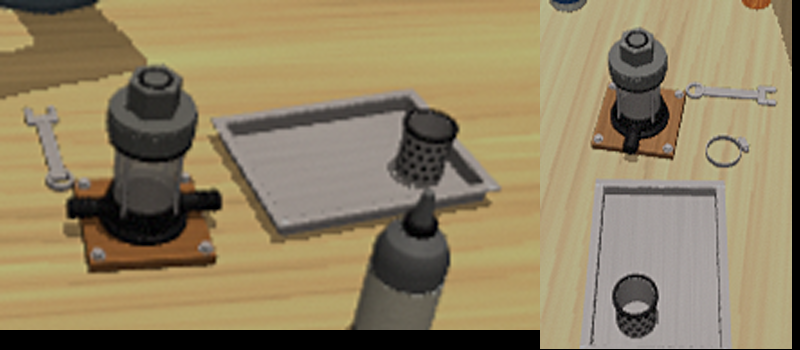

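The crop confirms the upright strainer with its hex cap, the clear board, and the tray with its free end toward the strainer (rim corner near scene (311,190), end edge side (222–292,291)). The spanner and clamp are clear of it. I'm moving to hover over the cap for a wrist look.

Request:
{"op": "apply_moves", "data": {
  "steps": [
    [[0,0,-8,0,0,0,1],[0,0,-15,0,0,0,1],[5,-4.3,-15,0,0,0,1],[10,-8.6,-15,0,0,0,1],[15,-13,-15,0,0,0,1],[20,-17.3,-15,0,0,0,1],[25,-21.6,-15,0,0,0,1],[30,-26,-15,0,0,0,1],[35,-30.3,-15,0,0,0,1],[40,-34.6,-15,0,0,0,1],[45,-39,-15,0,0,0,1],[50,-43.2,-15,0,0,0,1],[50,-43.2,-15,0,0,0,1],[50,-43.2,-15,0,0,0,1]]
  ]
}}

```text
time_s: 1.85
position: [0.5341, 0.0494, 0.3626]
tcp_rot: [[0.896, 0.444, -0.001], [0.444, -0.896, 0.001], [-0.001, -0.001, -1.0]]
force: [-0.7, -0.8, 0.5]
opening: 1.002
grasp_force: 0.0
```

```bash
python3 - <<'E'
from h import *
np.set_printoptions(precision=4,suppress=True)
m=bot.camera_model("wrist");s=bot.read_state();im=bot.capture("wrist");cv2.imwrite("pics/w1.png",im)
np.savez("w1.npz",K=m["intrinsics"],R=m["R"],t=m["t"])
print(s["position"],s["tcp_rot"],s["joint_positions"]);print(-m["R"].T@m["t"],m["R"],m["intrinsics"][0])
E
```

```text
[0.5341 0.0494 0.3626] [[ 0.8958  0.4444 -0.0011]
 [ 0.4444 -0.8958  0.0005]
 [-0.0008 -0.001  -1.    ]] [-6.6736 14.9793 82.6243  0.0237 82.4642 56.9391]
[0.6058 0.0852 0.5332] [[ 0.4444 -0.8958 -0.0011]
 [-0.8572 -0.4256  0.2899]
 [-0.2602 -0.1279 -0.9571]] [342.519    0.     252.9889]
```

View pics/w1.png

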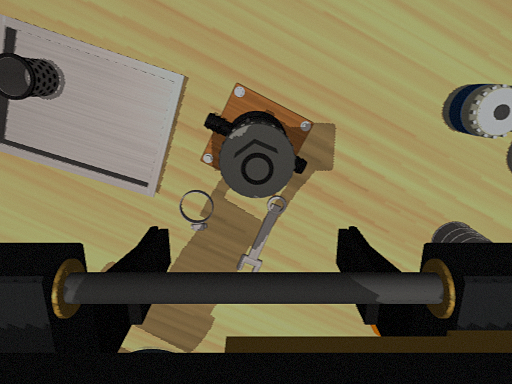

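The wrist picture shows the cap top ring at about (257,167), the tray's free-end corners near (185,75) and (155,193), and the board corners around (240,85) and (310,125). I'm enlarging the hexagon next.

```bash
python3 - <<'E'
from h import *
im=cv2.imread("pics/w1.png")[100:210,200:320]
g=cv2.createCLAHE(4,(3,3)).apply(cv2.cvtColor(im,6));cv2.imwrite("pics/c2.png",cv2.resize(g,None,fx=5,fy=5,interpolation=2))
E
```

```text
(no output)
```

View pics/c2.png

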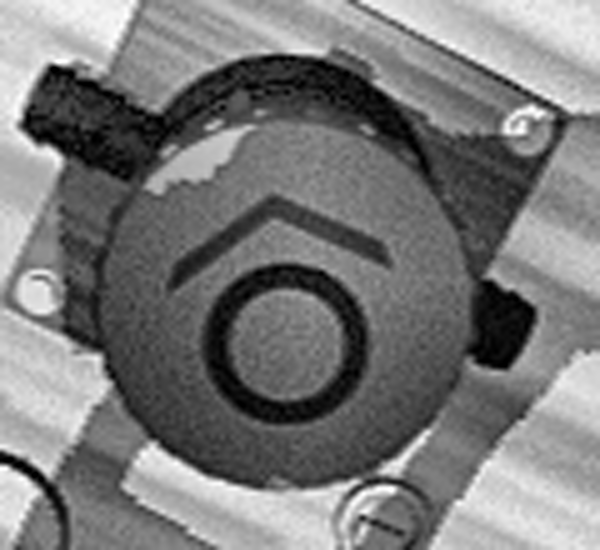

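The hexagon's upper edge has corners at about (235,157.6), (254.4,143) and (278,153.2) in full-picture pixels, and the ring centre is at (257.2,168.8).

```bash
python3 - <<'E'
from h import *
np.set_printoptions(precision=4,suppress=True)
z=np.load("w1.npz");m={"intrinsics":z["K"],"R":z["R"],"t":z["t"]}
P=[plane("",u,.19,m)[:2] for u in((235,157.6),(254.4,143),(278,153.2))];C=plane("",(257.2,168.8),.19,m)
print("hex",P,[np.linalg.norm(P[i+1]-P[i]) for i in(0,1)],"edge dirs",[np.degrees(np.arctan2(*(P[i+1]-P[i])[::-1])) for i in(0,1)])
print("corner dirs",[(np.degrees(np.arctan2(*(p-C[:2])[::-1])),np.linalg.norm(p-C[:2])) for p in P])
print("C",C)
for u in((185,75),(155,193)):print("traycorner",plane("",u,.024,m))
im=cv2.imread("pics/w1.png")
# board edge (crop 5x): corners
B=[plane("",(200+a/5,100+b/5),.015,m)[:2] for a,b in((570,115),(480,275),(350,0))];print("board",B,np.degrees(np.arctan2(*(B[0]-B[1])[::-1])),np.degrees(np.arctan2(*(B[0]-B[2])[::-1])))
c=[]
for a,b in((525,130),(40,292)):c.append(plane("",(200+a/5,100+b/5),.017,m)[:2])
print("screws",c)
for uv in((311,190),(377.3,180.7),(405.7,212.7),(332.7,228.3)):print("tray",plane("scene",uv,.024))
E
```

```text
hex [array([0.5347, 0.0708]), array([0.5568, 0.0597]), array([0.5582, 0.0336])] [np.float64(0.02474366365897934), np.float64(0.02610128162956743)] edge dirs [np.float64(-26.518319622021647), np.float64(-87.04569866970675)]
corner dirs [(np.float64(89.0697731367242), np.float64(0.025488672434860072)), (np.float64(32.62457613647149), np.float64(0.0267794573923115)), (np.float64(-25.946475937336448), np.float64(0.026578501547247058))]
C [0.5343 0.0453 0.19  ]
traycorner [0.5758 0.178  0.024 ]
traycorner [0.3942 0.1513 0.024 ]
board [array([ 0.5982, -0.0196]), array([ 0.5437, -0.0186]), array([0.5986, 0.0544])] -1.0080717170699136 -90.29298625979227
screws [array([ 0.5885, -0.0094]), array([0.4793, 0.1   ])]
tray [0.3918 0.1555 0.024 ]
tray [0.3583 0.4065 0.024 ]
tray [0.5374 0.4331 0.024 ]
tray [0.5877 0.1772 0.024 ]
```

Request:
{"op": "apply_moves", "data": {
  "steps": [
    [[-0.16,0.38,4,0,0,-6.6,1],[-0.16,0.38,8,0,0,-6.6,1],[-0.16,0.38,12,0,0,-6.6,1],[-0.16,0.38,15,0,0,-6.6,1],[-0.16,0.38,17,0,0,-6.6,1],[-0.16,0.38,18,0,0,-6.6,1],[-0.16,0.38,18.8,0,0,-6.6,1],[-0.16,0.38,18.8,0,0,-6.6,1],[-0.16,0.38,18.8,0,0,-6.6,0.4],[-0.16,0.38,18.8,0,0,-6.6,-0.2],[-0.16,0.38,18.8,0,0,-6.6,-1],[-0.16,0.38,18.8,0,0,-6.6,-1],[-0.16,0.38,18.8,0,0,-6.6,-1],[-0.16,0.38,18.8,0,0,-6.6,-1]]
  ]
}}

```text
time_s: 3.65
position: [0.5334, 0.0438, 0.1754]
tcp_rot: [[0.842, 0.54, -0.002], [0.54, -0.842, 0.002], [-0.0, -0.003, -1.0]]
force: [-1.1, 3.7, 3.9]
opening: 0.519
grasp_force: 30.0
```

Request:
{"op": "apply_moves", "data": {
  "steps": [
    [[0,0.03,-0.04,0,0,-10,-1],[0.01,0.05,-0.09,0,0,-20,-1],[0.02,0.08,-0.13,0,0,-30,-1],[0.04,0.1,-0.18,0,0,-40,-1],[0.06,0.12,-0.22,0,0,-50,-1],[0.08,0.14,-0.27,0,0,-60,-1],[0.11,0.15,-0.31,0,0,-70,-1],[0.13,0.16,-0.36,0,0,-80,-1],[0.16,0.16,-0.4,0,0,-90,-1],[0.19,0.16,-0.44,0,0,-100,-1],[0.21,0.15,-0.49,0,0,-110,-1],[0.24,0.14,-0.53,0,0,-120,-1],[0.26,0.12,-0.58,0,0,-130,-1],[0.26,0.12,-0.58,0,0,-130,-1],[0.26,0.12,-0.58,0,0,-130,-1]]
  ]
}}

```text
time_s: 5.52
position: [0.5365, 0.0437, 0.1809]
tcp_rot: [[-0.954, 0.299, -0.001], [0.299, 0.954, 0.001], [0.001, 0.001, -1.0]]
force: [-1.1, 3.6, 0.5]
opening: 0.521
grasp_force: 30.0
```

Request:
{"op": "apply_moves", "data": {
  "steps": [
    [[0,0,0,0,0,0,0.4],[0,0,0,0,0,0,1],[0.1,0.05,0,0,0,0,1],[0.2,0.1,0,0,0,10,1],[0.2,0.1,0,0,0,20,1],[0.2,0.1,0,0,0,30,1],[0.2,0.1,0,0,0,40,1],[0.2,0.1,0,0,0,50,1],[0.2,0.1,0,0,0,60,1],[0.2,0.1,0,0,0,70,1],[0.2,0.1,0,0,0,80,1],[0.2,0.1,0,0,0,90,1],[0.2,0.1,0,0,0,100,1],[0.2,0.1,0,0,0,110,1],[0.2,0.1,0,0,0,120,1],[0.2,0.1,0,0,0,120,0],[0.2,0.1,0,0,0,120,-1],[0.2,0.1,0,0,0,120,-1],[0.2,0.1,0,0,0,120,-1],[0.2,0.1,0,0,0,120,-1]]
  ]
}}

```text
time_s: 8.02
position: [0.535, 0.0449, 0.1811]
tcp_rot: [[0.735, 0.678, -0.001], [0.678, -0.735, 0.001], [-0.0, -0.001, -1.0]]
force: [0.4, 0.5, 0.5]
opening: 0.519
grasp_force: 30.1
```

Request:
{"op": "apply_moves", "data": {
  "steps": [
    [[0,0,-0.04,0,0,-10,-1],[0,0,-0.09,0,0,-20,-1],[0,0,-0.13,0,0,-30,-1],[0,0,-0.18,0,0,-40,-1],[0,0,-0.22,0,0,-50,-1],[0,0,-0.22,0,0,-50,-1],[0,0,-0.27,0,0,-60,-1],[0,0,-0.31,0,0,-70,-1],[0,0,-0.36,0,0,-80,-1],[0,0,-0.4,0,0,-90,-1],[0,0,-0.44,0,0,-100,-1],[0,0,-0.49,0,0,-110,-1],[0,0,-0.53,0,0,-120,-1],[0,0,-0.58,0,0,-130,-1],[0,0,-0.58,0,0,-130,-1],[0,0,-0.58,0,0,-130,-1]]
  ]
}}

```text
time_s: 10.02
position: [0.5349, 0.0449, 0.1869]
tcp_rot: [[-0.991, 0.13, -0.001], [0.13, 0.991, 0.0], [0.001, 0.0, -1.0]]
force: [-1.2, 1.6, 1.7]
opening: 0.52
grasp_force: 30.0
```

Request:
{"op": "apply_moves", "data": {
  "steps": [
    [[0,0,-0.3,0,0,0,-1],[0,0,-0.7,0,0,0,-1],[0,0,-1.2,0,0,0,-1],[0,0,-2,0,0,0,-1],[0,0,-4,0,0,0,-1],[0,0,-7,0,0,0,-1],[0,0,-10,0,0,0,-1],[0,0,-10,0,0,0,-1]]
  ]
}}

```text
time_s: 11.02
position: [0.5375, 0.0442, 0.2899]
tcp_rot: [[-0.992, 0.127, 0.008], [0.127, 0.992, -0.001], [-0.008, -0.0, -1.0]]
force: [-0.0, 0.3, -0.4]
opening: 0.519
grasp_force: 30.0
```

```bash
python3 - <<'E'
from h import *
a=bot.capture("scene");b=bot.capture("side")
cv2.imwrite("pics/c3.png",np.hstack([cv2.resize(a[120:280,220:420],(480,384)),cv2.resize(b[150:384,190:330],(230,384))]))
z=np.array([[.5758,.178],[.3942,.1513],[.569,.1865],[.3811,.1551],[.3918,.1555],[.5877,.1772],[.3583,.4065],[.5374,.4331]])
p=z[2:4].mean(0);print(p)
E
```

```text
[0.47505 0.1708 ]
```

View pics/c3.png

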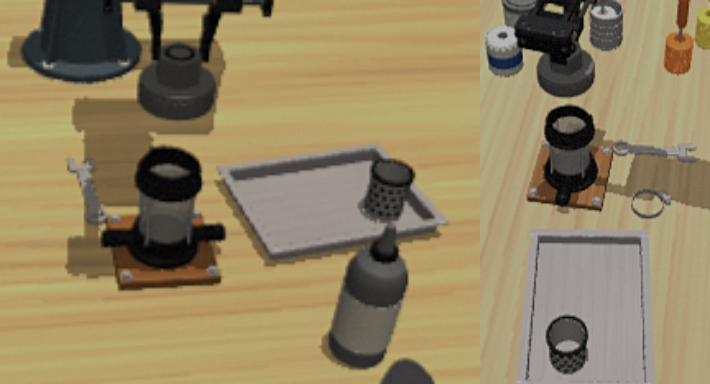

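The picture shows the cap hanging straight in the gripper, clear of the open bowl. The tray's free end is empty and nothing else has moved. Next I'll carry the cap over and lower it most of the way.

Request:
{"op": "apply_moves", "data": {
  "steps": [
    [[1,2.2,0,0,0,9,-1],[2.2,4.7,0,0,0,19,-1],[3.3,7,0,0,0,28,-1],[4.4,9.4,0,0,0,38,-1],[5.5,11.8,0,0,0,47,-1],[6.6,14.2,0,0,0,57,-1],[7.7,16.6,0,0,0,66,-1],[8.7,18.8,0,0,0,75,-1],[8.7,18.8,4,0,0,75,-1],[8.7,18.8,8,0,0,75,-1],[8.7,18.8,12,0,0,75,-1],[8.7,18.8,15,0,0,75,-1],[8.7,18.8,18,0,0,75,-1],[8.7,18.8,19,0,0,75,-1],[8.7,18.8,19,0,0,75,-1],[8.7,18.8,19,0,0,75,-1]]
  ]
}}

```text
time_s: 13.12
position: [0.4737, 0.2424, 0.0978]
tcp_rot: [[-0.134, 0.991, 0.002], [0.991, 0.134, 0.0], [0.0, 0.002, -1.0]]
force: [1.2, -0.3, -1.4]
opening: 0.523
grasp_force: 30.0
```

```bash
python3 - <<'E'
from h import *
b=bot.capture("side");a=bot.capture("scene")
cv2.imwrite("pics/c4.png",np.hstack([cv2.resize(b[260:384,190:330],(420,372)),cv2.resize(a[160:240,300:420],(360,372))[:, :360]]))
E
```

```text
(no output)
```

View pics/c4.png

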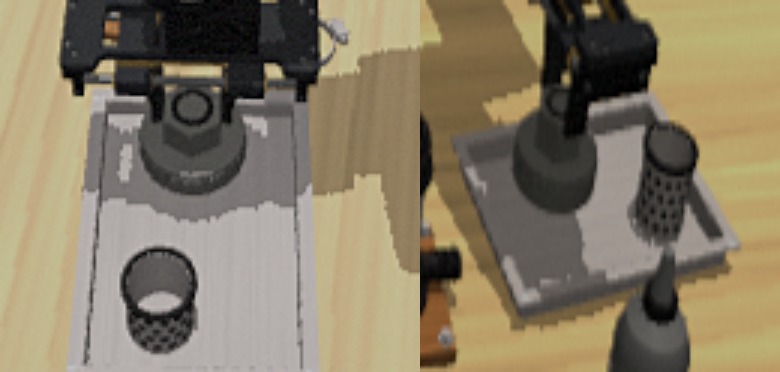

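The cap hangs inside the tray's free part, well clear of the basket and walls. I'll lower it slowly.

Request:
{"op": "apply_moves", "data": {
  "steps": [
    [[0,0,1.5,0,0,0,-1],[0,0,3,0,0,0,-1],[0,0,3.8,0,0,0,-1],[0,0,4.2,0,0,0,-1],[0,0,4.4,0,0,0,-1],[0,0,4.5,0,0,0,-1],[0,0,4.5,0,0,0,-1]]
  ]
}}

```text
time_s: 14.1
position: [0.4731, 0.2422, 0.0522]
tcp_rot: [[-0.134, 0.991, 0.001], [0.991, 0.134, 0.0], [0.0, 0.001, -1.0]]
force: [-0.5, -0.5, -1.5]
opening: 0.524
grasp_force: 30.0
```

Request:
{"op": "apply_moves", "data": {
  "steps": [
    [[0,0,0.1,0,0,0,-1],[0,0,0.2,0,0,0,-1],[0,0,0.2,0,0,0,-1]]
  ]
}}

```text
time_s: 14.48
position: [0.4731, 0.2422, 0.051]
tcp_rot: [[-0.134, 0.991, 0.001], [0.991, 0.134, 0.0], [0.0, 0.001, -1.0]]
force: [-2.0, -0.5, 5.7]
opening: 0.52
grasp_force: 30.0
```

The force rose to 5.7 N, so the cap is touching the tray floor. I'll release and lift.

Request:
{"op": "apply_moves", "data": {
  "steps": [
    [[0,0,0,0,0,0,-0.2],[0,0,0,0,0,0,0.4],[0,0,0,0,0,0,1],[0,0,0,0,0,0,1],[0,0,0,0,0,0,1],[0,0,-1,0,0,0,1],[0,0,-3,0,0,0,1],[0,0,-7,0,0,0,1],[0,0,-12,0,0,0,1],[0,0,-18,0,0,0,1],[0,0,-24,0,0,0,1],[0,0,-30,0,0,0,1],[0,0,-30,0,0,0,1],[0,0,-30,0,0,0,1]]
  ]
}}

```text
time_s: 16.23
position: [0.4721, 0.2419, 0.3499]
tcp_rot: [[-0.134, 0.991, -0.001], [0.991, 0.134, -0.0], [-0.0, -0.001, -1.0]]
force: [-0.6, -0.3, 0.4]
opening: 1.0
grasp_force: 0.0
```

```bash
python3 - <<'E'
from h import *
np.set_printoptions(precision=4,suppress=True)
s=bot.read_state();a=bot.capture("scene");b=bot.capture("side")
cv2.imwrite("pics/s5.png",a);cv2.imwrite("pics/d5.png",b)
print(s["position"],s["tcp_rot"],s["joint_positions"])
# wooden handle colour blobs near brush (from the original pictures)
for n,c,f in(("scene",(145,170,180,250),a),("side",(250,120,285,190),b)):
    x0,y0,x1,y1=c
    r=f[y0:y1,x0:x1]
    cv2.imwrite(f"pics/r_{n}.png",r)
q=np.zeros((400,780,3),np.uint8)
q[:400,:175*1]=0
A=cv2.resize(a[140:250,130:220],(327,400),interpolation=2);B=cv2.resize(b[115:195,220:300],(400,400),interpolation=2)
q[:,:327]=A;q[:,340:740]=B;cv2.imwrite("pics/c5.png",q)
E
```

```text
[0.4721 0.2419 0.3499] [[-0.1343  0.9909 -0.0005]
 [ 0.9909  0.1343 -0.0002]
 [-0.0001 -0.0005 -1.    ]] [15.0564 14.9511 84.6382 -0.0029 80.4416  7.3398]
```

View pics/c5.png

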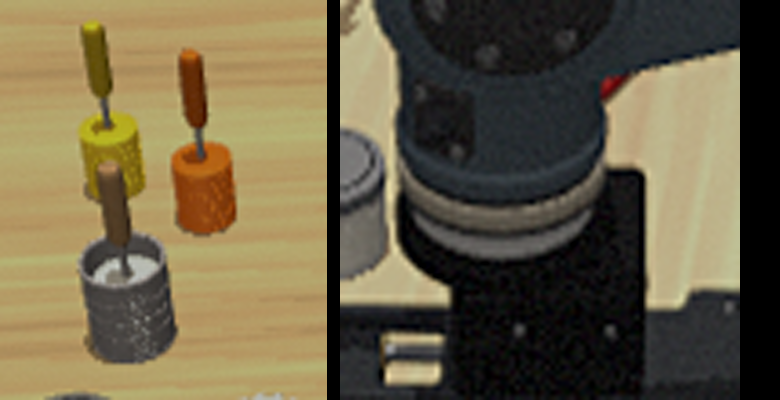

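The scene view shows the wooden brush handle's top at (160.8,186.2) and the tin's mouth at (164.4,212.3). The yellow and orange look-alikes stand behind it, and the arm hides the side view. I'm moving above the brush with the fingers opening along y, clear of the look-alikes.

Request:
{"op": "apply_moves", "data": {
  "steps": [
    [[-5,0,0,0,0,8,1],[-10,-0.1,0,0,0,16,1],[-15,-0.2,0,0,0,24,1],[-20,-0.2,0,0,0,33,1],[-25,-0.3,0,0,0,41,1],[-30,-0.4,0,0,0,49,1],[-35,-0.5,0,0,0,57,1],[-40,-0.5,0,0,0,65,1],[-45,-0.6,0,0,0,74,1],[-50,-0.7,0,0,0,82,1],[-54,-0.7,0,0,0,90,1],[-56.5,-0.8,0,0,0,97.7,1],[-56.5,-0.8,0,0,0,97.7,1],[-56.5,-0.8,0,0,0,97.7,1],[-56.5,-0.8,0,0,0,97.7,1]]
  ]
}}

```text
time_s: 18.2
position: [0.5408, -0.3173, 0.3497]
tcp_rot: [[1.0, 0.003, -0.001], [0.003, -1.0, 0.001], [-0.001, -0.001, -1.0]]
force: [-0.4, -0.2, 0.8]
opening: 0.999
grasp_force: 0.0
```

```bash
python3 - <<'E'
from h import *
np.set_printoptions(precision=4,suppress=True)
m=bot.camera_model("wrist");s=bot.read_state();im=bot.capture("wrist")
np.savez("w2.npz",K=m["intrinsics"],R=m["R"],t=m["t"]);print(s["position"],s["tcp_rot"],s["joint_positions"])
b=bot.capture("side");cv2.imwrite("pics/d6.png",b)
q=np.zeros((384,800,3),np.uint8);q[:,:512]=im;q[:280,520:800]=cv2.resize(b[110:210,210:310],(280,280),interpolation=2)
t=b[280:330,215:300];q[284:384,520:690]=cv2.resize(t,(170,100));cv2.imwrite("pics/w2.png",im);cv2.imwrite("pics/c6.png",q)
E
```

```text
[ 0.5408 -0.3173  0.3497] [[ 1.      0.0026 -0.0007]
 [ 0.0026 -1.      0.001 ]
 [-0.0007 -0.001  -1.    ]] [-40.6079  23.7896  71.2241   0.0181  85.0545  49.2442]
```

View pics/c6.png

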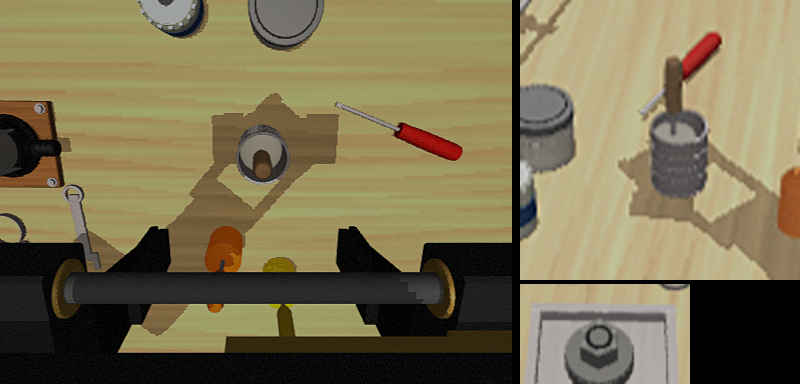

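The wrist view shows the handle's top disc centred at about (262,168) and the tin's mouth at about (261,156). The side view has the handle top at (265,131.5), and the cap is flat in the tray.

```bash
python3 - <<'E'
from h import *
np.set_printoptions(precision=4,suppress=True)
z=np.load("w2.npz");m={"intrinsics":z["K"],"R":z["R"],"t":z["t"]}
print(plane("",(262,168),.183,m),plane("side",(265,131.5),.183),"tin",plane("",(261.5,156),.085,m))
print("orange",plane("",(224,245),.09,m))
im=cv2.cvtColor(cv2.imread("pics/w2.png"),40)
mk=cv2.inRange(im,(5,60,30),(20,255,255));mk[:130]=0;mk[195:]=0;mk[:,:235]=0;mk[:,290:]=0
p=np.argwhere(mk);print(len(p),p.min(0),p.max(0),p.mean(0))
E
```

```text
[ 0.5411 -0.3257  0.183 ] [ 0.535 -0.321  0.183] tin [ 0.5338 -0.3275  0.085 ]
orange [ 0.41   -0.2768  0.09  ]
1020 [130 235] [194 289] [162.8569 267.2549]
```

Request:
{"op": "apply_moves", "data": {
  "steps": [
    [[-0.1,0.7,5,0,0,0,1],[-0.1,0.7,10,0,0,0,1],[-0.1,0.7,14,0,0,0,1],[-0.1,0.7,17,0,0,0,1],[-0.1,0.7,19,0,0,0,1],[-0.1,0.7,20.5,0,0,0,1],[-0.1,0.7,20.8,0,0,0,1],[-0.1,0.7,20.8,0,0,0,0.4],[-0.1,0.7,20.8,0,0,0,0],[-0.1,0.7,20.8,0,0,0,-0.3],[-0.1,0.7,20.8,0,0,0,-0.5],[-0.1,0.7,20.8,0,0,0,-1],[-0.1,0.7,20.8,0,0,0,-1],[-0.1,0.7,20.8,0,0,0,-1],[-0.1,0.7,20.8,0,0,0,-1]]
  ]
}}

```text
time_s: 20.18
position: [0.5398, -0.3258, 0.1419]
tcp_rot: [[1.0, 0.0, -0.0], [0.0, -1.0, -0.0], [-0.0, 0.0, -1.0]]
force: [-0.5, -0.5, 0.1]
opening: 0.233
grasp_force: 30.0
```

Request:
{"op": "apply_moves", "data": {
  "steps": [
    [[0,0,-1,0,0,0,-1],[0,0,-3,0,0,0,-1],[0,0,-6,0,0,0,-1],[0,0,-9,0,0,0,-1],[0,0,-13,0,0,0,-1],[0,0,-17,0,0,0,-1],[0,0,-20,0,0,0,-1],[0,0,-20,0,0,0,-1],[0,0,-20,0,0,0,-1]]
  ]
}}

```text
time_s: 21.3
position: [0.5391, -0.3251, 0.3405]
tcp_rot: [[1.0, 0.0, -0.002], [0.0, -1.0, 0.002], [-0.002, -0.002, -1.0]]
force: [0.1, 0.7, -1.8]
opening: 0.234
grasp_force: 30.0
```

```bash
python3 - <<'E'
from h import *
np.set_printoptions(precision=4,suppress=True)
s=bot.read_state();a=bot.capture("scene");b=bot.capture("side");print(s["position"])
def px(n,X):
    m=bot.camera_model(n);c=m["R"]@X+m["t"];p=m["intrinsics"]@c;return p[:2]/p[2]
X=s["position"]
for n in("scene","side"):print(n,"tcp",px(n,X),"tip",px(n,X-[0,0,.139]))
cv2.imwrite("pics/s7.png",a);cv2.imwrite("pics/d7.png",b)
q=np.hstack([cv2.resize(a[110:260,110:235],(400,480),interpolation=2),cv2.resize(b[70:195,210:310],(384,480),interpolation=2)]);cv2.imwrite("pics/c7.png",q)
E
```

```text
[ 0.5391 -0.3251  0.3405]
scene tcp [151.4506 135.2284] tip [158.7733 180.0003]
side tcp [264.3182  86.6906] tip [263.9745 125.815 ]
```

View pics/c7.png

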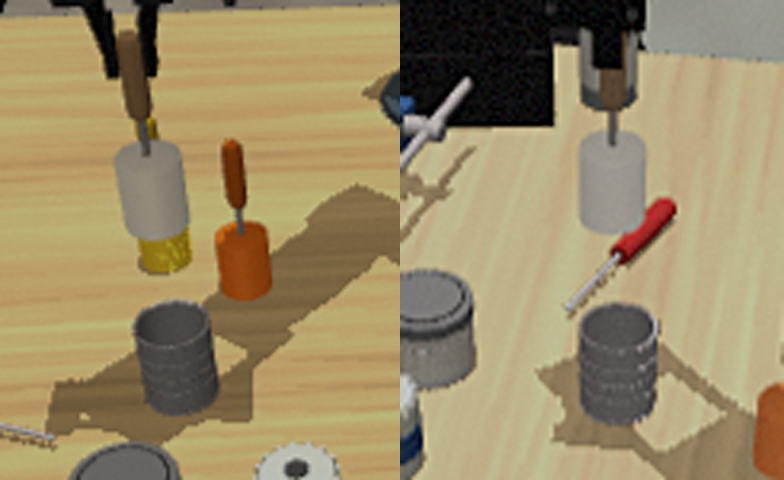

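The brush hangs straight: its bristle end is at scene (158.8,180), matching the prediction from the TCP. The tin is still upright. I'm carrying the brush over the bowl.

Request:
{"op": "apply_moves", "data": {
  "steps": [
    [[0,-5,0,0,0,0,-1],[-0.1,-10,0,0,0,0,-1],[-0.2,-15,0,0,0,0,-1],[-0.2,-20,0,0,0,0,-1],[-0.3,-25,0,0,0,0,-1],[-0.4,-30,0,0,0,0,-1],[-0.4,-34,0,0,0,0,-1],[-0.4,-37,0,0,0,0,-1],[-0.4,-37,0,0,0,0,-1],[-0.4,-37,2,0,0,0,-1],[-0.4,-37,2,0,0,0,-1],[-0.4,-37,2,0,0,0,-1]]
  ]
}}

```text
time_s: 22.9
position: [0.5359, 0.0435, 0.3219]
tcp_rot: [[1.0, -0.001, -0.0], [-0.001, -1.0, -0.0], [-0.0, 0.0, -1.0]]
force: [-0.2, -0.9, -1.0]
opening: 0.233
grasp_force: 30.0
```

```bash
python3 - <<'E'
from h import *
np.set_printoptions(precision=4,suppress=True)
a,b=cv2.imread("pics/s7.png"),cv2.imread("pics/d7.png")
def px(n,X):
    m=bot.camera_model(n);c=m["R"]@X+m["t"];p=m["intrinsics"]@c;return p[:2]/p[2]
s=bot.read_state();X=s["position"]
print("tin rim",plane("scene",(164,210.6),.085),plane("side",(266.8,154.6),.085),tri((164,210.6),(266.8,154.6)))
# white bristle column: blob centroid vs projected axis mid-bristle
for n in("scene","side"):
    f=bot.capture(n);p=px(n,X-[0,0,.104]);h=cv2.cvtColor(f,40)
    x,y=p.round().astype(int);r=h[y-8:y+9,x-28:x+28]
    mk=(r[...,1]<45)&(r[...,2]>95);print(n,p,"bristle cols",[ (x-28+np.flatnonzero(k)[[0,-1]]).tolist() for k in mk[::4] if k.any()])
print(X)
E
```

```text
tin rim [ 0.5311 -0.3259  0.085 ] [ 0.529  -0.3274  0.085 ] (array([ 0.5294, -0.3267,  0.0845]), np.float64(0.001854128930107001))
scene [291.2964 168.1254] bristle cols [[283, 301], [283, 300], [283, 300], [282, 300], [282, 299]]
side [242.675  202.8245] bristle cols [[233, 253], [233, 253], [233, 253], [234, 253], [234, 253]]
[0.5359 0.0435 0.3219]
```

Request:
{"op": "apply_moves", "data": {
  "steps": [
    [[-0.1,-0.15,0,0,0,0,-1],[-0.1,-0.15,2,0,0,0,-1],[-0.1,-0.15,4,0,0,0,-1],[-0.1,-0.15,5,0,0,0,-1],[-0.1,-0.15,5,0,0,0,-1]]
  ]
}}

```text
time_s: 23.62
position: [0.5345, 0.0458, 0.2716]
tcp_rot: [[1.0, 0.0, -0.001], [0.0, -1.0, 0.0], [-0.001, -0.0, -1.0]]
force: [-0.5, -0.3, -0.8]
opening: 0.232
grasp_force: 30.0
```

Request:
{"op": "apply_moves", "data": {
  "steps": [
    [[0,0,2.5,0,0,0,-1],[0,0,5,0,0,0,-1],[0,0,7.2,0,0,0,-1],[0,0,8.2,0,0,0,-1],[0,0,8.2,0,0,0,-1],[0,0,8.2,0,0,0,-1]]
  ]
}}

```text
time_s: 24.38
position: [0.5357, 0.0456, 0.191]
tcp_rot: [[1.0, 0.0, 0.002], [0.0, -1.0, -0.0], [0.002, 0.0, -1.0]]
force: [0.5, -0.7, -1.5]
opening: 0.233
grasp_force: 30.0
```

Request:
{"op": "apply_moves", "data": {
  "steps": [
    [[0,0,0.2,0,0,0,-1],[0,0,-2.5,0,0,0,-1],[0,0,-5,0,0,0,-1],[0,0,-7,0,0,0,-1],[0,0,-7,0,0,0,-1],[0,0,-4.5,0,0,0,-1],[0,0,-2,0,0,0,-1],[0,0,0,0,0,0,-1],[0,0,0.3,0,0,0,-1],[0,0,0.3,0,0,0,-1],[0,0,-2.5,0,0,0,-1],[0,0,-5,0,0,0,-1],[0,0,-7,0,0,0,-1],[0,0,-7,0,0,0,-1],[0,0,-9,0,0,0,-1],[0,0,-12,0,0,0,-1],[0,0,-15,0,0,0,-1],[0,0,-15,0,0,0,-1]]
  ]
}}

```text
time_s: 26.62
position: [0.5361, 0.0456, 0.3416]
tcp_rot: [[1.0, 0.0, 0.005], [0.0, -1.0, -0.001], [0.005, 0.001, -1.0]]
force: [-0.4, -0.2, -2.1]
opening: 0.231
grasp_force: 30.0
```

Request:
{"op": "apply_moves", "data": {
  "steps": [
    [[0,5,0,0,0,0,-1],[0,10,0,0,0,0,-1],[0,15,0,0,0,0,-1],[0,20,0,0,0,0,-1],[-0.1,25,0,0,0,0,-1],[-0.1,30,0,0,0,0,-1],[-0.1,34,0,0,0,0,-1],[-0.1,37.2,0,0,0,0,-1],[-0.1,37.2,0,0,0,0,-1],[-0.1,37.2,4,0,0,0,-1],[-0.1,37.2,8,0,0,0,-1],[-0.1,37.2,10,0,0,0,-1],[-0.1,37.2,10,0,0,0,-1],[-0.1,37.2,10,0,0,0,-1]]
  ]
}}

```text
time_s: 28.38
position: [0.5343, -0.3259, 0.2404]
tcp_rot: [[1.0, 0.001, 0.001], [0.001, -1.0, -0.0], [0.001, 0.0, -1.0]]
force: [0.3, 0.2, -0.1]
opening: 0.234
grasp_force: 30.0
```

```bash
python3 - <<'E'
from h import *
np.set_printoptions(precision=4,suppress=True)
def px(n,X):
    m=bot.camera_model(n);c=m["R"]@X+m["t"];p=m["intrinsics"]@c;return p[:2]/p[2]
s=bot.read_state();X=s["position"];print(X,s["tcp_rot"][2])
for n in("scene","side"):
    f=bot.capture(n);h=cv2.cvtColor(f,40);cv2.imwrite(f"pics/{n}8.png",f)
    for lab,z in(("bristle",X[2]-.104),("tinwall",.05),("tinwall",.035)):
        P=px(n,np.array([X[0],X[1],z]));x,y=P.round().astype(int)
        r=h[y,x-26:x+27];d=np.flatnonzero((r[:,1]<60))
        print(n,lab,P,(x-26+d[[0,-1]]).tolist() if len(d) else None, "centre",x-26+(d[0]+d[-1])/2 if len(d) else None)
E
```

```text
[ 0.5343 -0.3259  0.2404] [ 0.0007  0.0003 -1.    ]
scene bristle [161.6759 197.5824] [153, 171] centre 162.0
scene tinwall [165.3767 220.2169] [153, 176] centre 164.5
scene tinwall [165.9853 223.9392] [154, 176] centre 165.0
side bristle [265.3114 142.3786] [252, 274] centre 263.0
side tinwall [265.0734 162.7906] [249, 290] centre 269.5
side tinwall [265.034  166.1728] [247, 289] centre 268.0
```

Request:
{"op": "apply_moves", "data": {
  "steps": [
    [[-0.2,0.1,0,0,0,0,-1],[-0.2,0.1,1.5,0,0,0,-1],[-0.2,0.1,3,0,0,0,-1],[-0.2,0.1,4,0,0,0,-1],[-0.2,0.1,4,0,0,0,-1]]
  ]
}}

```text
time_s: 29.1
position: [0.5311, -0.3267, 0.1982]
tcp_rot: [[1.0, 0.0, -0.003], [0.0, -1.0, 0.002], [-0.003, -0.002, -1.0]]
force: [-0.2, -0.3, -1.3]
opening: 0.232
grasp_force: 30.0
```

Request:
{"op": "apply_moves", "data": {
  "steps": [
    [[0,0,1.5,0,0,0,-1],[0,0,3,0,0,0,-1],[0,0,4.2,0,0,0,-1],[0,0,5,0,0,0,-1],[0,0,5.3,0,0,0,-1],[0,0,5.3,0,0,0,-1]]
  ]
}}

```text
time_s: 29.85
position: [0.532, -0.3274, 0.1469]
tcp_rot: [[1.0, 0.0, 0.0], [0.0, -1.0, -0.0], [0.0, 0.0, -1.0]]
force: [-0.1, 0.5, -0.2]
opening: 0.231
grasp_force: 30.0
```

Request:
{"op": "apply_moves", "data": {
  "steps": [
    [[0,0,0.2,0,0,0,-1],[0,0,0.4,0,0,0,-1],[0,0,0.5,0,0,0,-1],[0,0,0.5,0,0,0,-1]]
  ]
}}

```text
time_s: 30.35
position: [0.5319, -0.3273, 0.142]
tcp_rot: [[1.0, 0.0, 0.0], [0.0, -1.0, -0.0], [0.0, 0.0, -1.0]]
force: [-0.3, -1.0, -1.4]
opening: 0.232
grasp_force: 30.0
```

Request:
{"op": "apply_moves", "data": {
  "steps": [
    [[0,0,0.1,0,0,0,-1],[0,0,0.15,0,0,0,-1],[0,0,0.15,0,0,0,-1]]
  ]
}}

```text
time_s: 30.72
position: [0.5323, -0.3277, 0.1418]
tcp_rot: [[1.0, 0.0, 0.001], [0.0, -1.0, -0.001], [0.001, 0.001, -1.0]]
force: [-0.6, 0.2, 5.3]
opening: 0.235
grasp_force: 30.0
```

The force rose to 5.3 N, so the bristle end rests on the tin's floor. I'll release gently and rise.

Request:
{"op": "apply_moves", "data": {
  "steps": [
    [[0,0,0,0,0,0,-0.3],[0,0,0,0,0,0,0.2],[0,0,0,0,0,0,1],[0,0,0,0,0,0,1],[0,0,0,0,0,0,1],[0,0,-1,0,0,0,1],[0,0,-3,0,0,0,1],[0,0,-6,0,0,0,1],[0,0,-10,0,0,0,1],[0,0,-15,0,0,0,1],[0,0,-20,0,0,0,1],[0,0,-20,0,0,0,1],[0,0,-20,0,0,0,1]]
  ]
}}

```text
time_s: 32.35
position: [0.5315, -0.327, 0.3406]
tcp_rot: [[1.0, 0.0, -0.0], [0.0, -1.0, 0.0], [-0.0, -0.0, -1.0]]
force: [-0.4, -0.4, -1.1]
opening: 1.0
grasp_force: 0.0
```

```bash
python3 - <<'E'
from h import *
np.set_printoptions(precision=4,suppress=True)
def px(n,X):
    m=bot.camera_model(n);c=m["R"]@X+m["t"];p=m["intrinsics"]@c;return p[:2]/p[2]
s=bot.read_state();print(s["position"],s["opening"],s["time_s"])
for n in("scene","side"):
    f=bot.capture(n);h=cv2.cvtColor(f,40)
    for z in(.17,.15,.13):
        P=px(n,np.array([.5321,-.3275,z]));x,y=P.round().astype(int);r=h[y,x-14:x+15].astype(int)
        d=np.flatnonzero((r[:,2]<130)&(r[:,1]>60));print(n,z,P,(x-14+d[[0,-1]]).tolist() if len(d) else r[:,2].tolist())
E
```

```text
[ 0.5315 -0.327   0.3406] 0.999941382319633 32.35
scene 0.17 [159.6217 187.7289] [156, 168]
scene 0.15 [160.5485 193.3669] [154, 166]
scene 0.13 [161.4547 198.8803] [159, 165]
side 0.17 [266.1522 133.7369] [264, 274]
side 0.15 [266.0864 138.7718] [264, 269]
side 0.13 [266.0218 143.7109] [261, 269]
```

```bash
python3 -c "
from rig import bot
print(bot.hand_in())"
```

```text
the job is handed in; nothing more can be done
None
```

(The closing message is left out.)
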